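# Hang the malt pail on the spring scale

## Robot

A 6-joint arm with a two-finger parallel gripper is mounted at the origin on the work surface. World frame = base frame: x ahead of the robot, y to its left, z up, the work surface at z = 0. Lengths are in m, angles in rad, forces in N, time in s.
With the tool pointing down it reaches from about 0.35 to 0.85 m from the base axis. Payload 8.1 kg.
Tool frame: the origin (TCP) lies at the centre of the arm's flange, where the gripper is bolted on; the fingertips stand 186 mm ahead of it and the grasp point (between the pads) lies 167 mm ahead of it (robot.grasp_offset is the distance from the TCP to the grasp point, in m); z points along the fingers, y is the line along which they close (so a half turn about z gives the same grasp; the last joint's range is limited). The gripper opens to 93 mm and grips with 3 to 60 N. Pads are 15 mm wide; open, the fingers measure 128 mm over their backs; the gripper's body (75 mm by 188 mm) begins 65 mm behind the grasp point.
Start: joints at [-1.345, 0.13, 1.488, -0, 1.523, -0.085], TCP at [0.184, -0.571, 0.405] pointing down, gripper open.
Joint ranges: [-2.96, 2.96], [-0.89, 2.26], [0.02, 2.5], [-1.34, 4.48], [0, 2.73], [-2.66, 2.66]. Speed limits (rad/s): [2.39, 2.39, 2.79, 3.14, 3.14, 3.14].

## Interface

Orientations are given as a rotation vector (axis times angle).
In Python, from plant import robot gives the robot as it stands.
- The arm moves only by the tool drive_tool, never from a script. Its argument "moves" is one flat list of numbers, 7 for each row, row after row: the finger opening in mm, from 0 to 93, then the shift along the tool's x, y, z in mm, then the turn, a rotation vector about the tool's x, y, z in degrees. A call has 1 to 8 rows; each row shifts and turns the commanded pose from where the row before left it, along the tool's axes as they then stand; what a row does not reach is not made up. A row lasts 1/10 s, in which the tool goes at most 50 mm and 8.59 degrees, less where a joint would pass 70% of its speed; a pose out of reach is approached as far as the arm can. A call is refused whole if a number of a shift passes 50 or a number of a turn 8.59, either way. A call with a gripper value outside its range is refused whole. The fingers move at their own pace and stop on an object; "grip_force" is the grip in N (left out, the last holds). Time passes only in rows, so rows that do not move let the fingers close. It gives the time, the measured TCP pose, the force, the opening and the grip force at its end, in the units of the state.
- robot.read_state(): the state, without advancing time (a new reading comes with each control period).
- robot.read_camera(name): name is "scene" or "top"; returns a dict with "color" (400x640x3 uint8, red, green, blue), "depth" (400x640 float32, m along the optical axis (not along the pixel's ray), 0 where there is no reading), "mtx" (3x3 intrinsics, pixels), "R" (3x3) and "t" (3): a world point X has camera coordinates R X + t. Camera axes: x right, y down, z forward; pixel columns grow to the right and rows downward; lengths in m; the calibration is good to about 2 mm. A picture is of the moment at which its call begins.
- robot.close_job(): hands the job in; it is judged then, once.
The state is a dict: "t": time; "q": joint angles; "dq": joint speeds; "joint_torque": joint torques, N m; "tool_pos": TCP position; "orientation": TCP orientation; "force": force on the tool from outside, world axes, zero at the start; "wrist_torque": the same for the moment, N m; "opening": finger opening in m; "gripper_force": force on a finger pad.
Only numpy, scipy, OpenCV 4.12 (cv2) and the standard library are available. Lean on these libraries where they do the work, as an engineer would, in place of code of your own. Each camera call takes 0.05 s, during which the arm holds its last target. There are 200 camera calls.

## Task

Swing the pail's flat-lying bail upright while the pail still stands on the bench, then carry the closed pail by its bail, without tipping it or disturbing the other things, and hang it on the twin hook of the spring scale, the bail resting down in both hook seats. Lower it gently so that the scale's spring takes the weight little by little, and let go only when the scale carries all of it and no more: the hook must not be jerked, neither dropping when you let go nor springing up because it was pressed down. Leave the pail hanging at rest.

Things in the scene. Friction and masses are not known exactly. Their poses are not given: they have to be found in the camera images.
- pail: closed steel pail with a lid, loose: bottom 84 mm wide, rim 104 mm wide, 105 mm high (small 4 mm cap on top); total weight with bail unknown, 0.28 to 0.77 kg. Origin: centre of its underside; z up, its y axis is parallel to the bail's pivot line, and the flat bail sticks out towards its -x.
- pail_pivot (a point): centre of the pail on the pivot line of the bail, 92 mm above the pail's underside; axes as the pail's. The bail turns about its y axis.
- bail (a joint): angle of the bail (rad): 0 lying flat, level, towards the pail's -x; 1.571 upright; goes on to 2.6. Turns easily and falls back flat when let go. Keep it lightly taut on the way up: pressed inwards near upright it folds aside and pushes the light pail over.
- bail_grip (a point): middle of the bail's straight top bar, 95 mm from the pivot line; y runs along the bar. Steel wire 7 mm thick, straight 46 mm to either side, then bent to two legs 114 mm apart that pass outside the hook's prongs; on its middle a black sleeve, 14 mm thick and 44 mm long, turns freely about the bar: grip it firmly while the bail swings or the pail hangs.
- scale: column spring scale, fixed: grey base plate 12 mm thick, 250 by 170 mm; grey column 36 by 70 mm, 307 mm high, its front face 124 mm towards the scale's +x from the origin. Origin: on the bench straight below the hook seats; z up; the hooks point to its -x.
- hook_seat (a point): point midway between the seats of the twin hook, where the middle of the bail's bar lies when hung, its y along the bar; 290 mm above the bench unloaded. Steel prongs 8 mm thick point to -x at y = -33 and +33 mm, each with a dip at the seat, open above, between an upturned tip (top 22 mm above this point, 17 mm to -x) and the rear part (top 10 mm above it, from 14 mm to +x).
- hook_slide (a joint): how far the hook has sunk (m): 0 unloaded, up to 0.075. A soft spring of about 110 N/m (after 0.4 N of preload), hardly damped, holds it up, so the pail sinks it 20 to 66 mm according to its weight. A jerk is any movement of the hook faster than 0.08 m/s.
- hop_jar: green glass jar, 54 mm wide, 75 mm high, a bystander; origin at its underside
- bung: black rubber bung, 56 mm wide, 36 mm high, a bystander; origin at its underside
- tap_valve: brass ball valve, 76 mm long, 47 mm high, a bystander; origin at its underside
- spray_bottle: white spray bottle with yellow head, 74 mm wide, 202 mm high, a bystander; origin at its underside
- grain_jar: grain jar with a green lid, 90 mm wide, 150 mm high, a bystander; origin at its underside
- spanner: steel spanner, 170 mm long, lying flat, a bystander
- jug: clear measuring mug, 80 mm wide, 100 mm high, a bystander; origin at its underside
Things that resemble listed ones, but are neither listed nor needed, are in the scene too. What is shaped like the pail but orange or red is not meant.

How it is judged:
By the outcome, as a careful person would: the job done as asked, in the order asked, and still so for the second after the job is handed in, with the robot touching nothing.
It also fails if it takes over 72 s, if anything falls off the work surface, if the arm or the gripper's body presses on something with over 40 N, if the wrist force passes 120 N, or if a joint passes its speed limit or range.

## Working session

There is one attempt and no reset: what is moved stays moved. The work goes in short steps, Python scripts to look and compute and a tool call to move; the robot and the scene stay as the last step left them, time stands still between calls to the robot, and variables do not carry over. Pictures are saved under pics/ and viewed, at most 10 in all, crops included, and the job is handed in when it is done.

Besides the shell and the picture viewer there is one more tool, called after "Request:" as name(argument=value, ...), one argument or row to a line, values as JSON. drive_tool: Moves the arm, as the interface text tells. Its arguments: {"type":"object","properties":{"moves":{"type":"array","items":{"type":"number"}},"grip_force":{"type":"number"}},"required":["moves"]}

```bash
mkdir -p pics; cat > h.py <<'E'
import numpy as np,cv2
from plant import robot
def cap(n):
    c=robot.read_camera(n); np.savez('pics/last_%s.npz'%n,**{k:np.asarray(v) for k,v in c.items()}); return c
def world(c):
    K,R,t,d=c['mtx'],c['R'],c['t'],c['depth']
    v,u=np.mgrid[:d.shape[0],:d.shape[1]]
    P=np.stack([(u-K[0,2])/K[0,0]*d,(v-K[1,2])/K[1,1]*d,d],-1)
    return (P-t)@R
def proj(c,X):
    p=np.asarray(c['R'])@np.asarray(X)+c['t']; p=c['mtx']@p; return p[:2]/p[2]
E
python3 - <<'E'
from h import *
print(robot.read_state())
for n in('scene','top'):
    c=cap(n); cv2.imwrite('pics/a_%s.png'%n,c['color'][...,::-1]); print(-c['R'].T@c['t'],c['R'][2])
E
```

```text
{'t': 0.0, 'q': array([-1.34543752e+00,  1.31164017e-01,  1.48925959e+00, -2.47454576e-05,
        1.52300157e+00, -8.53675274e-02]), 'dq': array([ 4.73741899e-05, -1.60312099e-03,  1.98175748e-04, -9.58099315e-04,
        1.19159646e-04,  1.34542929e-04]), 'joint_torque': array([-1.57786915e-03, -5.59838784e+01, -4.91765606e+01,  7.61963823e-02,
        3.51339590e-02, -1.29298564e-04]), 'tool_pos': array([ 0.18343502, -0.57103569,  0.40369625]), 'orientation': array([-3.10194881e+00, -4.85845859e-01,  2.39909728e-04]), 'force': array([-0.85306585, -0.25791885, -1.16796334]), 'wrist_torque': array([-0.01404775,  0.02271026,  0.00896885]), 'gripper_force': 0.0, 'opening': 0.09310232492862747}
[1.24940457 0.31341188 1.18167813] [-0.56031517 -0.25354873 -0.78851757]
[ 0.33687557 -0.01234769  1.5455795 ] [ 0.14129063 -0.00216809 -0.98996579]
```

View pics/a_scene.png

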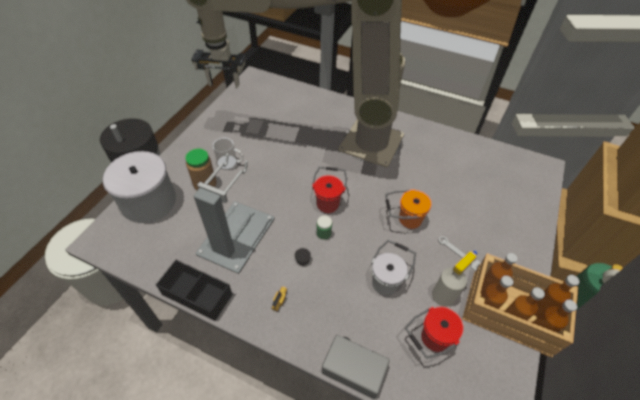

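View pics/a_top.png

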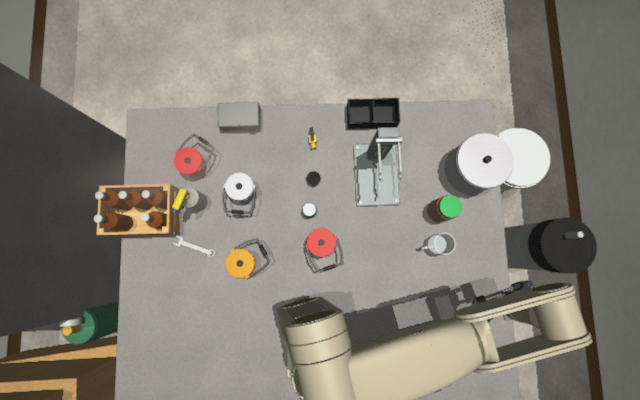

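Candidates in the top image are the grey pail (239,187), red pails (321,242) and (189,160), and an orange one (240,263). Only the one at (239,187), which is (390,270) in the scene image, is steel grey, so that is the pail. The scale is at (380,165). I'll confirm in an enlarged crop and measure.

```bash
python3 - <<'E'
from h import *
L={n:dict(np.load('pics/last_%s.npz'%n)) for n in('scene','top')}
t,s=L['top']['color'],L['scene']['color']
def cr(i,u,v,w=40,h=30):return cv2.resize(i[v-h:v+h,u-w:u+w],(400,300),interpolation=cv2.INTER_CUBIC)
im=np.vstack([np.hstack([cr(t,239,195),cr(s,392,265)]),np.hstack([cr(t,385,165,60,45),cr(s,228,205,70,52)])])
cv2.imwrite('pics/b.png',im[...,::-1])
W=world(L['top']); S=world(L['scene'])
def blob(Wd,c,u0,u1,v0,v1,z0,z1):
    m=np.zeros(Wd.shape[:2],bool);m[v0:v1,u0:u1]=1;m&=(Wd[...,2]>z0)&(Wd[...,2]<z1);P=Wd[m]
    return P
P=blob(W,t,215,270,170,222,.095,.125);print('pail lid',len(P),P.mean(0),P.min(0),P.max(0))
P=blob(S,s,365,415,240,300,.1,.125);print('pail lid S',len(P),P.mean(0),P.min(0),P.max(0))
for nm,Wd,b in(('T',W,(350,410,120,215)),('S',S,(180,280,150,270))):
    for z0,z1 in((.005,.02),(.25,.285),(.285,.297),(.297,.33)):
        P=blob(Wd,t,*b,z0,z1)
        if len(P)>5:
            r=cv2.minAreaRect(P[:,:2].astype(np.float32)*1000); print(nm,z0,len(P),P.mean(0).round(4),r)
# bail points top
for nm,Wd,b in(('T',W,(215,265,170,222)),('S',S,(360,420,232,305))):
    P=blob(Wd,t,*b,.06,.1); print(nm,len(P)); 
    v,u=np.nonzero((Wd[...,2]>.07)&(Wd[...,2]<.1)); k=(u>=b[0])&(u<b[1])&(v>=b[2])&(v<b[3])
    Q=Wd[v[k],u[k]]
    dk=(L['top' if nm=='T' else 'scene']['color'][v[k],u[k]].max(1)<60)
    print(Q[dk].round(3).tolist()[:40])
E
```

```text
pail lid 685 [0.58643582 0.27122365 0.10320827] [0.49188707 0.2131665  0.09501746] [0.64535932 0.3329739  0.11591106]
pail lid S 850 [0.59568911 0.27162467 0.10562646] [0.49823802 0.21480402 0.10000195] [0.64774647 0.32930286 0.11657302]
T 0.005 2296 [ 0.638  -0.2531  0.011 ] ((677.7457275390625, -275.5809631347656), (240.06829833984375, 383.2216796875), 88.22142028808594)
T 0.25 48 [ 0.6731 -0.24    0.2775] ((656.721923828125, -250.1499786376953), (160.032470703125, 73.85926818847656), 3.1454405784606934)
T 0.285 97 [ 0.6449 -0.2565  0.2932] ((652.8104248046875, -252.87509155273438), (85.4127426147461, 162.29733276367188), 89.22016906738281)
T 0.297 468 [ 0.6929 -0.2536  0.3046] ((650.0499877929688, -253.29457092285156), (87.51284790039062, 177.23300170898438), 88.19843292236328)
S 0.005 2550 [ 0.6266 -0.254   0.0115] ((548.234619140625, -362.057861328125), (557.0396118164062, 392.1563720703125), 28.4468994140625)
S 0.25 241 [ 0.723  -0.2392  0.2691] ((658.8716430664062, -248.84881591796875), (170.11788940429688, 77.95408630371094), 0.024577757343649864)
S 0.285 155 [ 0.68   -0.2438  0.2918] ((656.7340698242188, -254.0863037109375), (173.3251190185547, 83.67474365234375), 2.0299184322357178)
S 0.297 594 [ 0.6936 -0.2523  0.3049] ((653.4405517578125, -254.75392150878906), (181.16482543945312, 88.06629943847656), 0.9699156880378723)
T 257
[[0.504, 0.295, 0.1], [0.504, 0.292, 0.095], [0.504, 0.288, 0.095], [0.504, 0.284, 0.098], [0.503, 0.28, 0.1], [0.503, 0.276, 0.099], [0.504, 0.274, 0.093], [0.503, 0.266, 0.098], [0.503, 0.259, 0.096], [0.501, 0.296, 0.094], [0.5, 0.291, 0.099], [0.5, 0.288, 0.099], [0.5, 0.285, 0.093], [0.496, 0.263, 0.095], [0.496, 0.259, 0.097]]
S 354
[]
```

View pics/b.png

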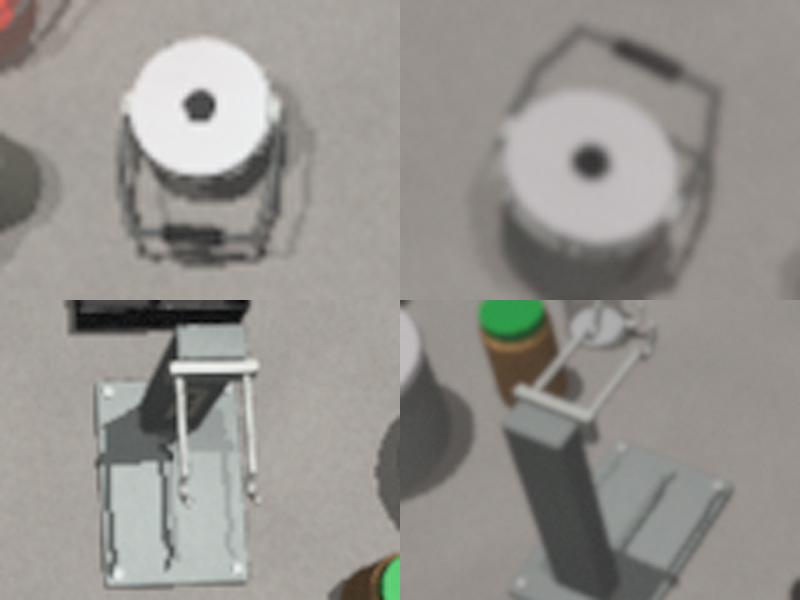

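The crop confirms it: a steel-grey pail with its flat bail pointing towards the robot, sleeve at about (238,212) in the top image. The twin hook has its tips at about (381,187) and (402,188), next to the column. Next come precise fits.

```bash
cat >> h.py <<'E'
def ray(c,uv,z):
    K,R,t=c['mtx'],c['R'],c['t']; d=R.T@np.linalg.solve(K,[uv[0],uv[1],1.]); o=-R.T@t
    return o+d*(z-o[2])/d[2]
E
python3 - <<'E'
from h import *
for n,b,bs in(('top',(222,256,172,203),(222,256,205,218)),('scene',(368,412,250,292),(385,415,238,262))):
    c=dict(np.load('pics/last_%s.npz'%n)); g=c['color'].astype(int); W=world(c)
    m=np.zeros(g.shape[:2],bool);m[b[2]:b[3],b[0]:b[1]]=1
    m&=(np.abs(W[...,2]-.106)<.012)&(g.min(2)>(150 if n=='scene' else 190))
    k,l,st,cen=cv2.connectedComponentsWithStats(m.astype(np.uint8)); i=1+st[1:,4].argmax()
    hull=cv2.convexHull(np.argwhere(l==i)[:,::-1].astype(np.float32)); e=cv2.fitEllipse(hull)
    print(n,'lid',st[i],e, ray(c,e[0],.105).round(4))
    d=np.zeros_like(m);d[bs[2]:bs[3],bs[0]:bs[1]]=1; d&=g.max(2)<(75 if n=='scene' else 65)
    k,l,st,cen=cv2.connectedComponentsWithStats(d.astype(np.uint8))
    for i in range(1,k):
        if st[i,4]>8: print(' sleeve',st[i],cen[i],ray(c,cen[i],.092).round(4))
    # hook points
    hb=(360,410,140,200) if n=='top' else (190,255,150,222)
    m=np.zeros_like(m);m[hb[2]:hb[3],hb[0]:hb[1]]=1; m&=(W[...,2]>.283)&(W[...,2]<.325)
    P=W[m]
    for x0 in np.arange(.54,.76,.02):
        q=P[(P[:,0]>=x0)&(P[:,0]<x0+.02)]
        for sd in(0,1):
            r=q[(q[:,1]>-.253)==sd]
            if len(r): print('  x%.2f'%x0,sd,len(r),r.mean(0).round(4),r[:,0].min().round(4),r[:,2].max().round(4))
    # base plate
    m=(np.abs(W[...,2]-.012)<.005)&(W[...,0]>.45)&(W[...,0]<.85)&(W[...,1]>-.37)&(W[...,1]<-.14)&(g[...,2]>=g[...,0]-3)
    k,l,st,cen=cv2.connectedComponentsWithStats(m.astype(np.uint8)); i=1+st[1:,4].argmax()
    print(' base',st[i],cv2.minAreaRect(W[l==i][:,:2].astype(np.float32)*1000))
E
```

```text
top lid [224 173  31  27 550] ((238.7075653076172, 185.99774169921875), (26.18292236328125, 28.881763458251953), 90.12915802001953) [0.5955 0.2691 0.105 ]
 sleeve [232 211  11   3  25] [237.48 211.68] [0.5014 0.2761 0.092 ]
  x0.56 0 14 [ 0.5691 -0.2883  0.2994] 0.5602 0.3117
  x0.56 1 9 [ 0.5691 -0.2221  0.2996] 0.5623 0.3103
  x0.58 0 16 [ 0.5916 -0.2886  0.2937] 0.5817 0.3002
  x0.58 1 17 [ 0.589  -0.2226  0.2918] 0.5801 0.302
  x0.60 0 13 [ 0.609  -0.2887  0.2972] 0.6017 0.3048
  x0.60 1 14 [ 0.611  -0.222   0.2995] 0.6003 0.3051
  x0.62 0 17 [ 0.6305 -0.2877  0.2978] 0.6202 0.3023
  x0.62 1 17 [ 0.6294 -0.2225  0.2975] 0.6201 0.3009
  x0.64 0 16 [ 0.6493 -0.2878  0.2985] 0.6404 0.3043
  x0.64 1 13 [ 0.6495 -0.2219  0.2986] 0.6403 0.3033
  x0.66 0 13 [ 0.6711 -0.2878  0.2972] 0.6622 0.3031
  x0.66 1 16 [ 0.6707 -0.2216  0.2987] 0.6602 0.3032
  x0.68 0 62 [ 0.6918 -0.2763  0.3028] 0.6812 0.3131
  x0.68 1 70 [ 0.6921 -0.2286  0.3016] 0.68 0.3126
 base [ 354  144   45   62 1797] ((646.1557006835938, -255.061279296875), (247.988037109375, 168.75640869140625), 0.4831443727016449)
scen
[... 722 characters left out ...]
 [ 0.6502 -0.2213  0.2985] 0.6428 0.3026
  x0.66 0 16 [ 0.67   -0.2857  0.2991] 0.6609 0.3021
  x0.66 1 18 [ 0.6703 -0.2205  0.2986] 0.661 0.3019
  x0.68 0 40 [ 0.6944 -0.2775  0.3082] 0.6809 0.3132
  x0.68 1 52 [ 0.6951 -0.2267  0.3057] 0.6828 0.3122
  x0.70 0 84 [ 0.7084 -0.2731  0.3059] 0.7 0.3114
  x0.70 1 118 [ 0.7083 -0.2286  0.302 ] 0.7001 0.3126
  x0.72 0 74 [ 0.7311 -0.2695  0.306 ] 0.7202 0.3118
  x0.72 1 106 [ 0.731  -0.2313  0.3026] 0.72 0.3104
  x0.74 0 44 [ 0.7412 -0.2711  0.2962] 0.74 0.308
  x0.74 1 42 [ 0.7414 -0.2368  0.2955] 0.7402 0.3082
 base [ 196  202   78   70 2121] ((647.9008178710938, -253.28775024414062), (248.68768310546875, 169.43104553222656), 0.657138466835022)
```

Request:
drive_tool(
  moves=[34,0,0,0,0,0,-8.55,34,0,0,0,0,0,-8.55,34,0,0,0,0,0,-8.55,34,0,0,0,0,0,-8.55,34,0,0,0,0,0,-8.55,34,0,0,0,0,0,-8.55,34,0,0,0,0,0,-8.55,34,0,0,0,0,0,-8.55],
  grip_force=30,
)

```text
t: 0.9
tool_pos: [0.1835, -0.5711, 0.4041]
orientation: [-2.286, -2.153, -0.001]
force: [0.2, 0.2, -0.5]
opening: 0.0357
gripper_force: 0.0
```

```bash
cat >> h.py <<'E'
from scipy.spatial.transform import Rotation as Ro
def need(target,yaw=None):
    s=robot.read_state(); R=Ro.from_rotvec(s['orientation']).as_matrix()
    d=R.T@(np.asarray(target)-s['tool_pos'])*1000
    print('t',round(s['t'],2),'pos',s['tool_pos'].round(4),'ty yaw',np.degrees(np.arctan2(R[1,1],R[0,1])).round(2),'tz',R[:,2].round(4),'F',s['force'].round(2),'open',s['opening'].round(4),'gf',round(s['gripper_force'],1))
    print(' tool shift mm',d.round(1))
E
python3 - <<'E'
from h import *
need([.40,-.12,.42]); need([.5015,.277,.36])
c=dict(np.load('pics/last_top.npz'));d=dict(np.load('pics/last_scene.npz'))
for c in(c,d):
    W=world(c).reshape(-1,3)
    for sd in(-.2877,-.2213):
        P=W[(abs(W[:,1]-sd)<.007)&(W[:,2]>.27)&(W[:,2]<.33)&(W[:,0]<.625)];P=P[P[:,0].argsort()]
        print([(round(a*1000),round(b*1000)) for a,_,b in P])
    P=W[(abs(W[:,1]+.2545)<.03)&(W[:,2]>.06)&(W[:,2]<.25)&(W[:,0]>.68)&(W[:,0]<.78)]
    print(len(P),np.percentile(P[:,0],[5,25,50,75,95]).round(4))
E
```

```text
Traceback (most recent call last):
  File "h.py", line 19, in need
    print('t',round(s['t'],2),'pos',s['tool_pos'].round(4),'ty yaw',np.degrees(np.arctan2(R[1,1],R[0,1])).round(2),'tz',R[:,2].round(4),'F',s['force'].round(2),'open',s['opening'].round(4),'gf',round(s['gripper_force'],1))
                                                                                                                                                                       ^^^^^^^^^^^^^^^^^^
AttributeError: 'float' object has no attribute 'round'
```

```bash
sed -i "s/s\['opening'\].round(4)/round(s['opening'],4)/" h.py
python3 - <<'E'
from h import *
need([.40,-.12,.42]); need([.5015,.277,.36])
c=dict(np.load('pics/last_top.npz'));d=dict(np.load('pics/last_scene.npz'))
for c in(c,d):
    W=world(c).reshape(-1,3)
    for sd in(-.2877,-.2213):
        P=W[(abs(W[:,1]-sd)<.007)&(W[:,2]>.27)&(W[:,2]<.33)&(W[:,0]<.625)];P=P[P[:,0].argsort()]
        print(*[(round(float(a)*1000),round(float(b)*1000)) for a,_,b in P])
    P=W[(abs(W[:,1]+.2545)<.03)&(W[:,2]>.06)&(W[:,2]<.25)&(W[:,0]>.68)&(W[:,0]<.78)]
    print(len(P),np.percentile(P[:,0],[5,25,50,75,95]).round(4))
E
```

```text
t 0.9 pos [ 0.1835 -0.5711  0.4041] ty yaw -3.44 tz [-2.e-04  1.e-03 -1.e+00] F [ 0.23  0.15 -0.46] open 0.0357 gf 0.0
 tool shift mm [463.3 189.  -15.5]
t 0.9 pos [ 0.1835 -0.5711  0.4041] ty yaw -3.44 tz [-2.e-04  1.e-03 -1.e+00] F [ 0.23  0.15 -0.46] open 0.0357 gf 0.0
 tool shift mm [865.6 266.5  44.9]
(560, 312) (562, 302) (564, 310) (564, 310) (565, 302) (568, 307) (568, 307) (568, 304) (571, 289) (573, 296) (573, 294) (575, 287) (578, 288) (579, 285) (582, 286) (582, 283) (585, 286) (586, 283) (587, 292) (588, 285) (590, 295) (591, 289) (592, 300) (592, 298) (593, 297) (596, 298) (596, 298) (596, 297) (599, 300) (599, 299) (599, 296) (602, 301) (602, 300) (602, 297) (605, 300) (606, 296) (607, 292) (609, 297) (610, 295) (612, 298) (613, 295) (616, 297) (617, 293) (617, 305) (620, 292) (621, 301) (621, 301) (624, 302) (624, 302)
(562, 310) (563, 310) (566, 310) (566, 308) (568, 299) (571, 299) (572, 294) (577, 284) (577, 284) (578, 282) (580, 286) (580, 284) (581, 282) (583, 287) (584, 285) (584, 284) (586, 287) (587, 285) (587, 285) (588, 295) (588, 294) (591, 298) (592, 295) 
[... 1042 characters left out ...]
(565, 306) (567, 309) (567, 299) (568, 312) (568, 306) (568, 308) (569, 295) (570, 300) (570, 302) (571, 305) (571, 307) (571, 294) (572, 292) (573, 299) (574, 284) (574, 293) (575, 291) (575, 285) (575, 281) (576, 290) (576, 289) (577, 294) (577, 284) (578, 286) (579, 284) (580, 283) (581, 281) (583, 286) (586, 287) (587, 283) (589, 279) (591, 291) (595, 292) (595, 300) (596, 292) (596, 297) (598, 300) (598, 302) (600, 296) (601, 301) (603, 302) (603, 301) (605, 295) (606, 302) (607, 294) (608, 302) (608, 299) (611, 298) (612, 294) (612, 302) (615, 302) (615, 301) (617, 299) (617, 295) (619, 299) (620, 303) (621, 299) (622, 299) (623, 298) (624, 299)
503 [0.7392 0.7401 0.7408 0.7415 0.7425]
```

Request:
drive_tool(
  moves=[34,46,19,0,0,0,0,34,46,19,0,0,0,0,34,46,19,0,0,0,0,34,46,19,0,0,0,0,34,46,19,0,0,0,0,34,46,19,0,0,0,0,34,46,19,0,0,0,0,34,46,19,0,0,0,0],
)

```text
t: 1.7
tool_pos: [0.3597, -0.2122, 0.4045]
orientation: [2.294, 2.146, 0.0]
force: [1.5, -0.6, 0.7]
opening: 0.0339
gripper_force: 0.0
```

Request:
drive_tool(
  moves=[34,46,19,0,0,0,0,34,46,14,0,0,0,0,34,46,8,0,0,0,0,34,46,8,0,0,0,0,34,46,8,0,0,0,0,34,46,8,0,0,0,0,34,46,8,0,0,0,0,34,46,8,0,0,0,0],
)

```text
t: 2.5
tool_pos: [0.4646, 0.1498, 0.4045]
orientation: [2.293, 2.147, -0.0]
force: [1.8, -0.4, 0.4]
opening: 0.0342
gripper_force: 0.0
```

Request:
drive_tool(
  moves=[34,46,9,10,0,0,0,34,46,8,10,0,0,0,34,30,8,10,0,0,0,34,0,0,10,0,0,0,34,0,0,0,0,0,0,34,0,0,0,0,0,0],
)

```text
t: 3.1
tool_pos: [0.4975, 0.267, 0.3644]
orientation: [-2.294, -2.146, 0.002]
force: [0.8, 0.4, -0.3]
opening: 0.034
gripper_force: 0.0
```

```bash
python3 - <<'E'
from h import *
need([.5015,.277,.259])
E
```

```text
t 3.1 pos [0.4975 0.267  0.3644] ty yaw -3.82 tz [-1.1e-03 -9.0e-04 -1.0e+00] F [ 0.78  0.4  -0.33] open 0.034 gf 0.0
 tool shift mm [ 10.4   3.5 105.3]
```

Request:
drive_tool(
  moves=[34,10.4,3.5,20,0,0,0,34,0,0,20,0,0,0,34,0,0,15,0,0,0,34,0,0,0,0,0,0],
)

```text
t: 3.5
tool_pos: [0.5012, 0.2766, 0.3077]
orientation: [-2.294, -2.145, 0.005]
force: [0.3, 0.7, -0.8]
opening: 0.0342
gripper_force: 0.0
```

```bash
python3 - <<'E'
from h import *
c=cap('scene'); need([.5015,.277,.259])
im=cv2.resize(c['color'][190:310,320:480],(800,600),interpolation=cv2.INTER_CUBIC)
for X in([.5015,.277,.092],):
    p=proj(c,X); cv2.circle(im,(int((p[0]-320)*5),int((p[1]-190)*5)),4,(255,0,0),1)
cv2.imwrite('pics/c.png',im[...,::-1])
E
```

```text
t 3.55 pos [0.5016 0.277  0.3092] ty yaw -3.85 tz [-1.6e-03 -8.0e-04 -1.0e+00] F [-0.84 -0.33  0.85] open 0.0338 gf 0.0
 tool shift mm [ 0.1 -0.  50.2]
```

View pics/c.png

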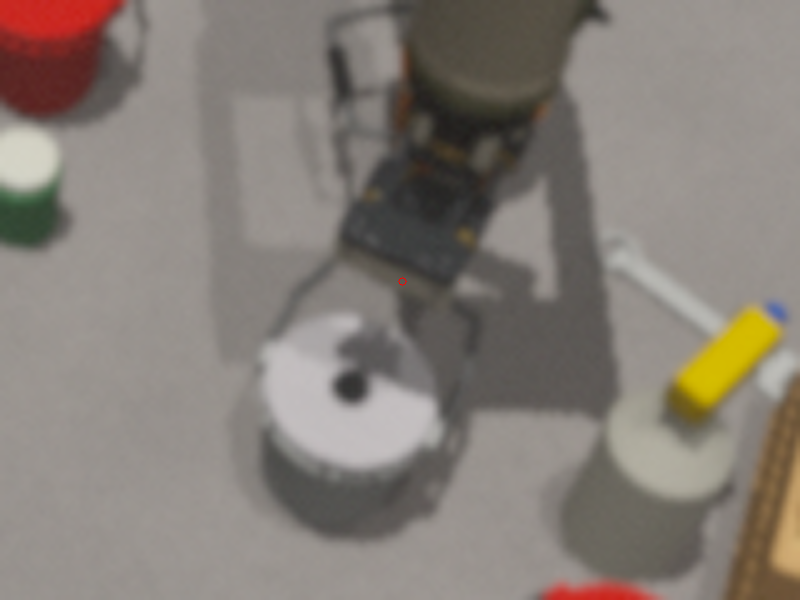

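The view shows the gripper over the bail's bar at (400,270) and clear of the lid. I'll descend and grip.

Request:
drive_tool(
  moves=[34,0,0,10,0,0,0,34,0,0,10,0,0,0,34,0,0,10,0,0,0,34,0,0,10,0,0,0,34,0,0,10,0,0,0,34,0,0,0,0,0,0],
)

```text
t: 4.15
tool_pos: [0.5011, 0.2776, 0.2574]
orientation: [-2.293, -2.146, 0.005]
force: [-0.4, 0.0, -0.5]
opening: 0.0338
gripper_force: 0.0
```

Request:
drive_tool(
  moves=[26,0,0,0,0,0,0,20,0,0,0,0,0,0,16,0,0,0,0,0,0,10,0,0,0,0,0,0,8,0,0,0,0,0,0,8,0,0,0,0,0,0],
)

```text
t: 4.75
tool_pos: [0.5021, 0.2779, 0.26]
orientation: [2.294, 2.146, 0.001]
force: [1.5, 0.4, -0.6]
opening: 0.0129
gripper_force: 30.0
```

```bash
python3 - <<'E'
from h import *
need([.5015,.277,.259])
F=[]
for i in range(6):
    cap('scene'); F.append(robot.read_state()['force'])
print(np.mean(F,0),np.std(F,0)); need([.5015,.277,.259])
E
```

```text
t 4.75 pos [0.5021 0.2779 0.26  ] ty yaw -3.8 tz [ 7.e-04  2.e-04 -1.e+00] F [ 1.47  0.38 -0.55] open 0.0129 gf 30.0
 tool shift mm [-1.  -0.5  1. ]
[ 0.86380408 -0.29227903 -0.09732905] [0.5842941  0.5439422  0.33883363]
t 5.05 pos [0.5019 0.2779 0.2598] ty yaw -3.79 tz [ 1.e-04  1.e-04 -1.e+00] F [ 0.33 -0.75 -0.19] open 0.013 gf 30.0
 tool shift mm [-1.  -0.3  0.8]
```

```bash
python3 - <<'E'
import numpy as np
th=np.linspace(0,90,25); r=95+1.2*th/90; c=np.radians(th)
y=95-r*np.cos(c); u=r*np.sin(c)
print(np.c_[th[1:],np.diff(y),-np.diff(u),y[1:],u[1:]].round(1).tolist())
E
```

```text
[[3.8, 0.2, -6.2, 0.2, 6.2], [7.5, 0.6, -6.2, 0.7, 12.4], [11.2, 1.0, -6.1, 1.7, 18.6], [15.0, 1.4, -6.1, 3.0, 24.6], [18.8, 1.8, -6.0, 4.8, 30.6], [22.5, 2.1, -5.9, 7.0, 36.5], [26.2, 2.5, -5.7, 9.5, 42.2], [30.0, 2.9, -5.5, 12.4, 47.7], [33.8, 3.3, -5.3, 15.6, 53.0], [37.5, 3.6, -5.1, 19.2, 58.1], [41.2, 3.9, -4.9, 23.2, 63.0], [45.0, 4.2, -4.6, 27.4, 67.6], [48.8, 4.5, -4.3, 31.9, 71.9], [52.5, 4.8, -4.0, 36.7, 75.9], [56.2, 5.1, -3.7, 41.8, 79.6], [60.0, 5.3, -3.4, 47.1, 83.0], [63.8, 5.5, -3.0, 52.6, 86.0], [67.5, 5.7, -2.6, 58.3, 88.6], [71.2, 5.9, -2.3, 64.2, 90.9], [75.0, 6.0, -1.9, 70.2, 92.7], [78.8, 6.1, -1.5, 76.3, 94.2], [82.5, 6.2, -1.1, 82.5, 95.3], [86.2, 6.3, -0.7, 88.7, 95.9], [90.0, 6.3, -0.3, 95.0, 96.2]]
```

Request:
drive_tool(
  moves=[8,0,0.2,-6.2,0,0,0,8,0,0.6,-6.2,0,0,0,8,0,1.0,-6.1,0,0,0,8,0,1.4,-6.1,0,0,0,8,0,1.8,-6.0,0,0,0,8,0,2.1,-5.9,0,0,0,8,0,2.5,-5.7,0,0,0,8,0,2.9,-5.5,0,0,0],
)

```text
t: 5.85
tool_pos: [0.5146, 0.2771, 0.3079]
orientation: [-2.294, -2.147, 0.0]
force: [1.3, 0.1, -1.5]
opening: 0.0135
gripper_force: 30.0
```

Request:
drive_tool(
  moves=[8,0,3.3,-5.3,0,0,0,8,0,3.6,-5.1,0,0,0,8,0,3.9,-4.9,0,0,0,8,0,4.2,-4.6,0,0,0,8,0,4.5,-4.3,0,0,0,8,0,4.8,-4.0,0,0,0,8,0,5.1,-3.7,0,0,0,8,0,5.3,-3.4,0,0,0],
)

```text
t: 6.65
tool_pos: [0.5494, 0.2748, 0.3429]
orientation: [-2.294, -2.147, 0.0]
force: [1.0, -0.6, -2.0]
opening: 0.0133
gripper_force: 30.0
```

```bash
python3 - <<'E'
from h import *
c=cap('scene'); need([.5015,.277,.259])
im=cv2.resize(c['color'][190:310,320:480],(800,600),interpolation=cv2.INTER_CUBIC)
cv2.imwrite('pics/d.png',im[...,::-1])
E
```

```text
t 6.7 pos [0.5501 0.2747 0.3436] ty yaw -3.81 tz [ 1.1e-03  3.0e-04 -1.0e+00] F [ 0.31 -0.68 -0.09] open 0.0129 gf 30.0
 tool shift mm [ -0.9 -48.7  84.6]
```

View pics/d.png

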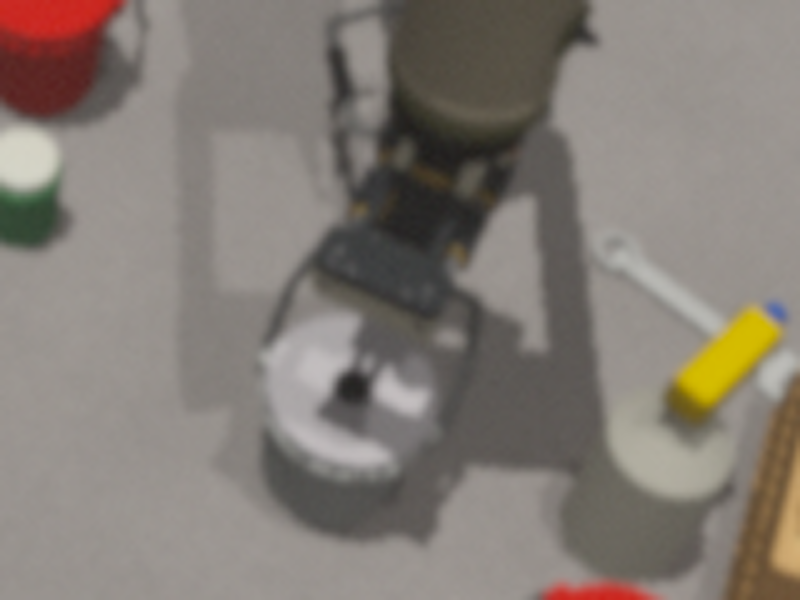

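The bail is rising with the gripper at about (390,270), and the pail has stayed in place with its lid at (350,385). Continuing to upright.

Request:
drive_tool(
  moves=[8,0,5.5,-3.0,0,0,0,8,0,5.7,-2.6,0,0,0,8,0,5.9,-2.3,0,0,0,8,0,6.0,-1.9,0,0,0,8,0,6.1,-1.5,0,0,0,8,0,6.2,-1.1,0,0,0,8,0,6.3,-0.7,0,0,0,8,0,6.3,-0.3,0,0,0],
)

```text
t: 7.5
tool_pos: [0.5974, 0.2716, 0.3561]
orientation: [-2.294, -2.147, 0.0]
force: [-0.5, -0.2, -2.3]
opening: 0.0129
gripper_force: 30.0
```

```bash
python3 - <<'E'
from h import *
F=[]
for i in range(6):
    c=cap('scene'); F.append(robot.read_state()['force'])
print(np.mean(F,0),np.std(F,0)); need([.5967,.271,.355])
im=cv2.resize(c['color'][190:310,320:480],(800,600),interpolation=cv2.INTER_CUBIC)
cv2.imwrite('pics/e.png',im[...,::-1])
E
```

```text
[-0.0848797  -0.01455312 -3.59627101] [0.57764236 0.45307422 0.60809661]
t 7.8 pos [0.5967 0.2717 0.3559] ty yaw -3.79 tz [-5.e-04 -1.e-04 -1.e+00] F [-0.06 -0.32 -2.82] open 0.0133 gf 30.0
 tool shift mm [-0.7  0.1  0.9]
```

View pics/e.png

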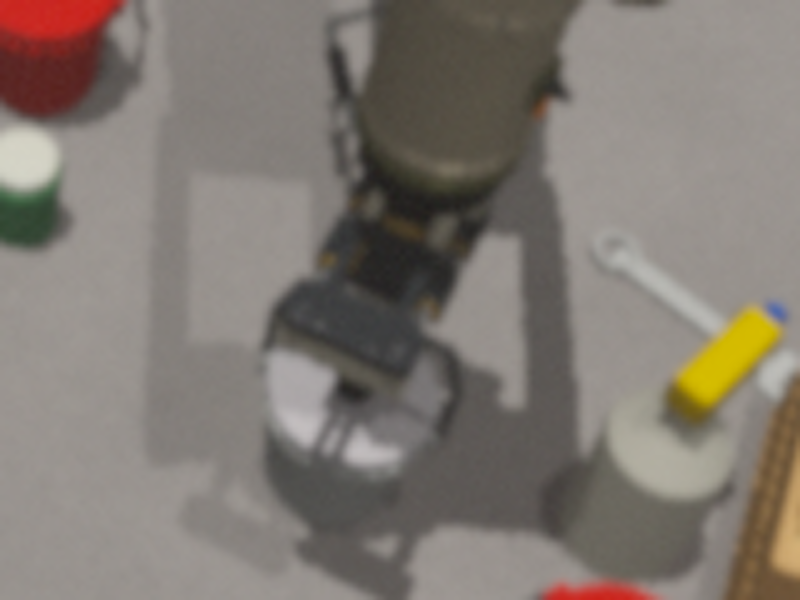

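The bail is upright with the pail standing and the bail lightly taut (about 3.6 N). Lifting now.

Request:
drive_tool(
  moves=[8,0,0,-2,0,0,0,8,0,0,-4,0,0,0,8,0,0,-8,0,0,0,8,0,0,-12,0,0,0,8,0,0,-16,0,0,0,8,0,0,-18,0,0,-0.7,8,0,0,-18,0,0,-0.7,8,0,0,-18,0,0,-0.7],
)

```text
t: 8.6
tool_pos: [0.5969, 0.2716, 0.4549]
orientation: [2.253, 2.188, 0.003]
force: [-0.1, 1.0, -2.9]
opening: 0.0133
gripper_force: 30.0
```

Request:
drive_tool(
  moves=[8,0,0,-16,0,0,-0.7,8,0,0,-13,0,0,-0.7,8,0,0,-10,0,0,-0.7,8,0,0,-6,0,0,0,8,0,0,-3,0,0,0,8,0,0,0,0,0,0],
)

```text
t: 9.2
tool_pos: [0.5969, 0.2717, 0.5]
orientation: [-2.214, -2.229, 0.0]
force: [0.3, 0.5, -3.2]
opening: 0.0136
gripper_force: 30.0
```

```bash
python3 - <<'E'
from h import *
F=[]
for i in range(10):
    c=cap('scene'); F.append(robot.read_state()['force'])
print(np.mean(F,0),np.std(F,0)); need([.44,-.2558,.500])
E
```

```text
[ 0.11409815 -0.02158591 -3.74307798] [0.44310938 0.55126038 0.46437477]
t 9.7 pos [0.5969 0.2717 0.5   ] ty yaw 0.41 tz [-2.e-04 -1.e-04 -1.e+00] F [ 0.5   0.25 -4.03] open 0.0135 gf 30.0
 tool shift mm [-5.263e+02 -1.606e+02  1.000e-01]
```

Request:
drive_tool(
  moves=[8,-3,-0.9,0,0,0,0,8,-8,-2.4,0,0,0,0,8,-13,-4,0,0,0,0,8,-18,-5.5,0,0,0,0,8,-22,-6.7,0,0,0,0,8,-22,-6.7,0,0,0,0,8,-22,-6.7,0,0,0,0,8,-22,-6.7,0,0,0,0],
)

```text
t: 10.5
tool_pos: [0.5574, 0.1395, 0.5003]
orientation: [2.214, 2.228, 0.0]
force: [0.8, -0.8, -3.7]
opening: 0.0129
gripper_force: 30.0
```

Request:
drive_tool(
  moves=[8,-22,-6.7,0,0,0,0,8,-22,-6.7,0,0,0,0,8,-22,-6.7,0,0,0,0,8,-22,-6.7,0,0,0,0,8,-22,-6.7,0,0,0,0,8,-22,-6.7,0,0,0,0,8,-22,-6.7,0,0,0,0,8,-22,-6.7,0,0,0,0],
)

```text
t: 11.3
tool_pos: [0.5047, -0.0366, 0.5004]
orientation: [2.214, 2.228, 0.0]
force: [0.0, -0.6, -3.1]
opening: 0.0131
gripper_force: 30.0
```

Request:
drive_tool(
  moves=[8,-22,-6.7,0,0,0,0,8,-22,-6.7,0,0,0,0,8,-22,-6.7,0,0,0,0,8,-22,-6.7,0,0,0,0,8,-22,-6.7,0,0,0,0,8,-22,-6.7,0,0,0,0,8,-22,-6.7,0,0,0,0,8,-18,-5.5,0,0,0,0],
)

```text
t: 12.1
tool_pos: [0.4532, -0.2089, 0.5003]
orientation: [2.214, 2.227, -0.001]
force: [0.6, -0.5, -3.0]
opening: 0.0128
gripper_force: 30.0
```

Request:
drive_tool(
  moves=[8,-14,-4.3,0,0,0,0,8,-12,-3.7,0,0,0,0,8,-9,-2.7,0,0,0,0,8,-6,-1.8,0,0,0,0,8,-4,-1.2,0,0,0,0,8,-3,-1,0,0,0,0,8,0,0,0,0,0,0,8,0,0,0,0,0,0],
)

```text
t: 12.9
tool_pos: [0.4405, -0.2552, 0.5001]
orientation: [-2.213, -2.23, -0.0]
force: [0.8, -0.0, -3.7]
opening: 0.013
gripper_force: 30.0
```

```bash
python3 - <<'E'
from h import *
F=[]
for i in range(10):
    c=cap('scene'); F.append(robot.read_state()['force'])
print(np.mean(F,0),np.std(F,0)); need([.581,-.2548,.500])
im=c['color'][100:300,150:420]; im=cv2.resize(im,(800,592),interpolation=cv2.INTER_CUBIC)
cv2.imwrite('pics/f.png',im[...,::-1])
E
```

```text
[-0.36678994  0.12099151 -3.30229234] [0.56154984 0.31130974 0.84909459]
t 13.4 pos [ 0.4403 -0.2554  0.5001] ty yaw 0.41 tz [ 0.  0. -1.] F [-0.23  0.31 -2.85] open 0.0128 gf 30.0
 tool shift mm [ -0.4 140.7   0.2]
```

View pics/f.png

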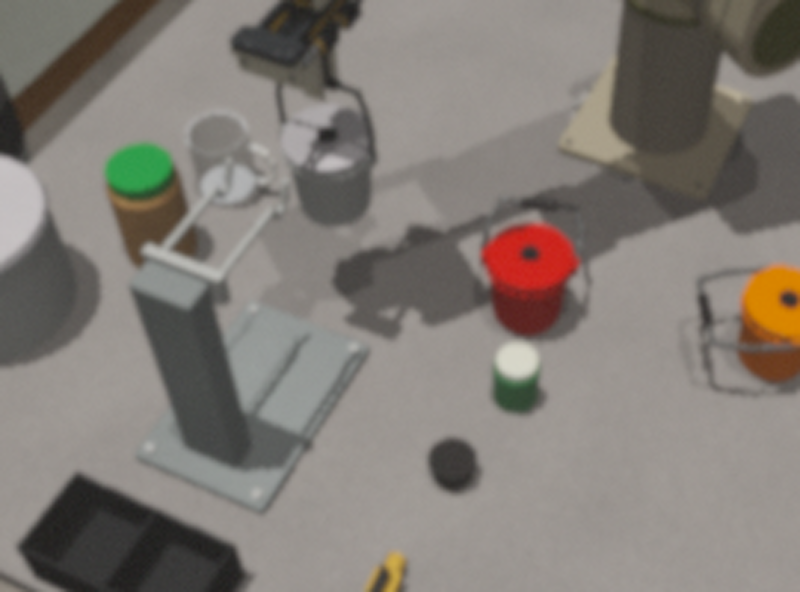

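The pail hangs upright at (330,165), in front of the hook tips at (270,195). I'll advance over the seats.

Request:
drive_tool(
  moves=[8,0,3,0,0,0,0,8,0,7,0,0,0,0,8,0,12,0,0,0,0,8,0,16,0,0,0,0,8,0,18,0,0,0,0,8,0,18,0,0,0,0,8,0,18,0,0,0,0,8,0,16,0,0,0,0],
)

```text
t: 14.2
tool_pos: [0.5501, -0.2545, 0.4996]
orientation: [-2.213, -2.23, -0.0]
force: [0.7, -0.0, -3.2]
opening: 0.0128
gripper_force: 30.0
```

Request:
drive_tool(
  moves=[8,0,12,0,0,0,0,8,0,9,0,0,0,0,8,0,6,0,0,0,0,8,0,3,0,0,0,0,8,0,2.5,0,0,0,0,8,0,0,0,0,0,0,8,0,0,0,0,0,0],
)

```text
t: 14.9
tool_pos: [0.5806, -0.2546, 0.5003]
orientation: [2.214, 2.229, -0.0]
force: [-0.2, 0.6, -3.2]
opening: 0.0132
gripper_force: 30.0
```

```bash
python3 - <<'E'
from h import *
F=[]
for i in range(16):
    c=cap(('scene','top')[i%2]); F.append(robot.read_state()['force'])
print(np.mean(F,0),np.std(F,0)); need([.581,-.2548,.458])
a=np.load('pics/last_top.npz')['color'][120:210,340:430];b=np.load('pics/last_scene.npz')['color'][140:230,180:270]
im=np.hstack([cv2.resize(x,(400,400),interpolation=cv2.INTER_CUBIC) for x in(a,b)])
cv2.imwrite('pics/g.png',im[...,::-1])
E
```

```text
[-0.03130395 -0.15415846 -3.40972697] [0.49946529 0.50953154 0.39799032]
t 15.7 pos [ 0.5808 -0.2545  0.5001] ty yaw 0.41 tz [ 0.  0. -1.] F [-0.68 -0.6  -3.11] open 0.0131 gf 30.0
 tool shift mm [-0.3  0.2 42.1]
```

View pics/g.png

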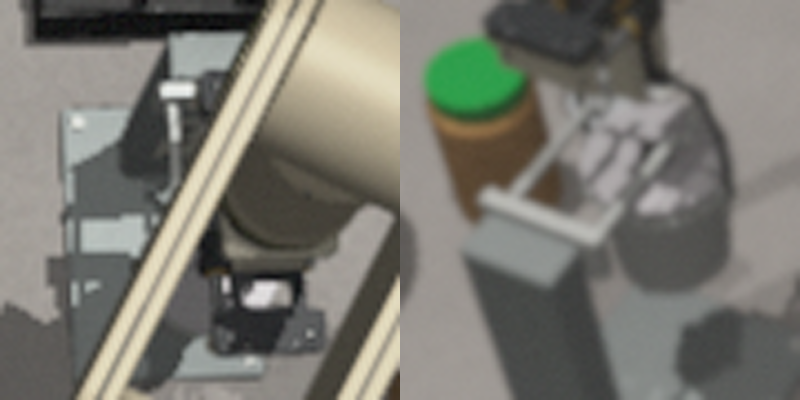

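The prongs lie under the bail and inside the legs, between bar and lid. Lowering now.

Request:
drive_tool(
  moves=[8,0,0,4,0,0,0,8,0,0,8,0,0,0,8,0,0,9,0,0,0,8,0,0,8,0,0,0,8,0,0,4,0,0,0,8,0,0,3,0,0,0,8,0,0,2,0,0,0,8,0,0,2,0,0,0],
)

```text
t: 16.5
tool_pos: [0.5809, -0.2545, 0.4605]
orientation: [2.213, 2.229, 0.0]
force: [0.3, 0.7, -2.6]
opening: 0.0131
gripper_force: 30.0
```

Request:
drive_tool(
  moves=[8,0,0,2,0,0,0,8,0,0,2,0,0,0,8,0,0,2,0,0,0,8,0,0,2,0,0,0,8,0,0,2,0,0,0,8,0,0,2,0,0,0,8,0,0,2,0,0,0,8,0,0,1,0,0,0],
)

```text
t: 17.3
tool_pos: [0.5809, -0.2545, 0.4451]
orientation: [2.213, 2.229, 0.0]
force: [2.1, 0.6, -1.1]
opening: 0.013
gripper_force: 30.0
```

```bash
python3 - <<'E'
from h import *
F=[]
for i in range(16):
    c=cap('scene'); F.append(robot.read_state()['force'])
print(np.mean(F,0),np.std(F,0)); need([.581,-.2548,.429])
W=world(c);P=W[(W[...,0]>.62)&(W[...,0]<.675)&(abs(W[...,1]+.2545)<.045)&(W[...,2]>.2)&(W[...,2]<.34)]
print(len(P),np.median(P[:,2]))
E
```

```text
[ 1.91311107 -0.44174847 -1.28203036] [0.48676712 0.42251431 0.42867242]
t 18.1 pos [ 0.5808 -0.2545  0.4452] ty yaw 0.41 tz [ 2.e-04 -1.e-04 -1.e+00] F [ 1.94 -0.52 -1.55] open 0.0133 gf 30.0
 tool shift mm [-0.3  0.2 16.2]
92 0.2820696129259192
```

A sideways force of +1.9 N shows the bar resting on the dip's front slope. I'll ease it towards +x.

Request:
drive_tool(
  moves=[8,0,0.5,0,0,0,0,8,0,0.5,0,0,0,0,8,0,0.5,0,0,0,0,8,0,0.5,0,0,0,0,8,0,0.5,0,0,0,0,8,0,0.5,0,0,0,0,8,0,0,0,0,0,0],
)

```text
t: 18.8
tool_pos: [0.5837, -0.2545, 0.4449]
orientation: [-2.213, -2.229, 0.0]
force: [-1.9, 0.1, -1.7]
opening: 0.013
gripper_force: 30.0
```

```bash
cat > m.py <<'E'
from h import *
F=[]
for i in range(16):
    c=cap('scene'); F.append(robot.read_state()['force'])
print(np.mean(F,0),np.std(F,0)); need([.581,-.2548,.429])
W=world(c);P=W[(W[...,0]>.62)&(W[...,0]<.675)&(abs(W[...,1]+.2545)<.045)&(W[...,2]>.2)&(W[...,2]<.34)]
print(len(P),np.median(P[:,2]))
E
python3 m.py
```

```text
[-1.0802255   0.13866013 -1.58678783] [0.6470426  0.43568521 0.43167966]
t 19.6 pos [ 0.5838 -0.2545  0.4452] ty yaw 0.41 tz [ 0. -0. -1.] F [-2.22  0.03 -1.89] open 0.0131 gf 30.0
 tool shift mm [-0.3 -2.8 16.2]
89 0.28590543180832695
```

Request:
drive_tool(
  moves=[8,0,-0.4,0,0,0,0,8,0,-0.4,0,0,0,0,8,0,-0.2,1,0,0,0,8,0,0,1,0,0,0,8,0,0,1,0,0,0,8,0,0,1,0,0,0,8,0,0,1,0,0,0,8,0,0,0,0,0,0],
)

```text
t: 20.4
tool_pos: [0.5829, -0.2545, 0.44]
orientation: [2.213, 2.229, 0.0]
force: [1.7, 0.1, -1.4]
opening: 0.0131
gripper_force: 30.0
```

```bash
python3 m.py
```

```text
[ 2.09744557 -0.10777842 -1.02272504] [0.42192549 0.49452619 0.4008971 ]
t 21.2 pos [ 0.5828 -0.2545  0.4402] ty yaw 0.41 tz [ 1.e-04 -0.e+00 -1.e+00] F [ 3.08  0.14 -1.78] open 0.0135 gf 30.0
 tool shift mm [-0.3 -1.8 11.2]
93 0.2808217695679571
```

Request:
drive_tool(
  moves=[8,0,0.3,1,0,0,0,8,0,0.3,1,0,0,0,8,0,0,1,0,0,0,8,0,0,1,0,0,0,8,0,0,1,0,0,0,8,0,0,1,0,0,0,8,0,0,1,0,0,0,8,0,0,0.5,0,0,0],
)

```text
t: 22.0
tool_pos: [0.5833, -0.2545, 0.4325]
orientation: [-2.213, -2.229, 0.0]
force: [-1.8, -0.1, 0.3]
opening: 0.0128
gripper_force: 30.0
```

```bash
python3 m.py
```

```text
[-2.11685358  0.22126587 -0.43266771] [0.37620979 0.44620053 0.55371801]
t 22.8 pos [ 0.5834 -0.2544  0.4326] ty yaw 0.41 tz [ 0.  0. -1.] F [-2.45 -0.41 -0.74] open 0.0129 gf 30.0
 tool shift mm [-0.3 -2.4  3.6]
131 0.2750456413814009
```

Request:
drive_tool(
  moves=[8,0,-0.15,0.6,0,0,0,8,0,-0.15,0.6,0,0,0,8,0,0,0.6,0,0,0,8,0,0,0.4,0,0,0,8,0,0,0,0,0,0],
)

```text
t: 23.3
tool_pos: [0.5832, -0.2545, 0.4304]
orientation: [2.213, 2.229, 0.0]
force: [1.0, -0.5, -0.1]
opening: 0.0132
gripper_force: 30.0
```

```bash
sed -i 's/range(16)/range(40)/' m.py; python3 m.py
```

```text
[ 1.83946186 -0.26990199  0.03922807] [0.73236674 0.56295708 0.39369623]
t 25.3 pos [ 0.5831 -0.2545  0.4304] ty yaw 0.41 tz [-0.  0. -1.] F [ 2.18  0.36 -0.16] open 0.0131 gf 30.0
 tool shift mm [-0.3 -2.1  1.4]
141 0.2734514975715056
```

Request:
drive_tool(
  moves=[8,0,0.15,0,0,0,0,8,0,0,0,0,0,0,8,0,0,0,0,0,0],
  grip_force=3,
)

```text
t: 25.6
tool_pos: [0.5832, -0.2545, 0.4304]
orientation: [-2.213, -2.229, 0.0]
force: [0.6, 0.3, 0.6]
opening: 0.0135
gripper_force: 3.0
```

```bash
sed -i 's/range(40)/range(20)/' m.py; python3 m.py
```

```text
[ 0.29504749  0.30827336 -0.10606296] [0.5900118  0.42157713 0.40859199]
t 26.6 pos [ 0.5832 -0.2545  0.4304] ty yaw 0.41 tz [-1.e-04  1.e-04 -1.e+00] F [-0.08  0.29 -0.09] open 0.0138 gf 3.0
 tool shift mm [-0.3 -2.2  1.4]
138 0.27314993569428364
```

Forces are about 0 N on all axes, so the scale carries the pail. Releasing slowly.

Request:
drive_tool(
  moves=[15,0,0,0,0,0,0,17,0,0,0,0,0,0,20,0,0,0,0,0,0,24,0,0,0,0,0,0,30,0,0,0,0,0,0,34,0,0,0,0,0,0,34,0,0,0,0,0,0],
)

```text
t: 27.3
tool_pos: [0.5833, -0.2545, 0.4304]
orientation: [-2.214, -2.229, 0.0]
force: [-0.4, 0.4, 0.7]
opening: 0.0337
gripper_force: 0.0
```

```bash
python3 m.py; python3 - <<'E'
from h import *
a=np.load('pics/last_scene.npz')['color'][130:250,170:290]
cv2.imwrite('pics/i.png',cv2.resize(a,(600,600),interpolation=cv2.INTER_CUBIC)[...,::-1])
E
```

```text
[ 0.00303097 -0.16322074 -0.09611565] [0.56651989 0.38419351 0.36333743]
t 28.3 pos [ 0.5833 -0.2545  0.4305] ty yaw 0.41 tz [ 1.e-04 -0.e+00 -1.e+00] F [-1.08  0.32 -0.3 ] open 0.0343 gf 0.0
 tool shift mm [-0.3 -2.3  1.5]
149 0.2739413580455573
```

View pics/i.png

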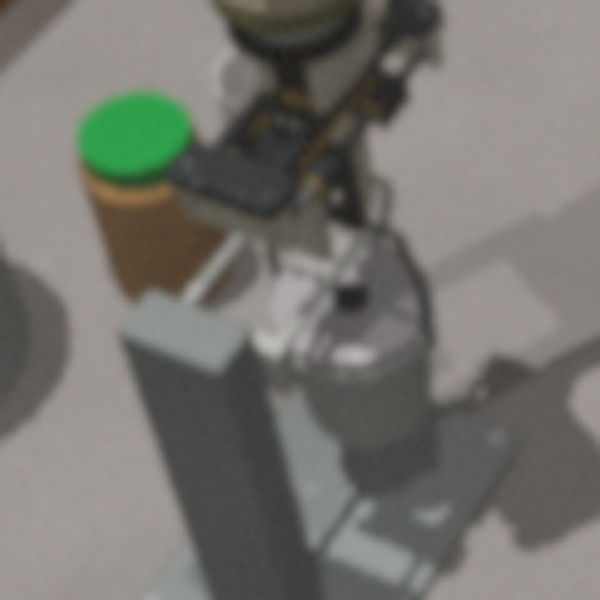

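The pail hangs in the hook at (365,360) and the hook height hasn't changed. I'll withdraw straight up.

Request:
drive_tool(
  moves=[34,0,0,-3,0,0,0,34,0,0,-6,0,0,0,34,0,0,-10,0,0,0,34,0,0,-15,0,0,0,34,0,0,-20,0,0,0,34,0,0,-25,0,0,0,34,0,0,-25,0,0,0,34,0,0,-20,0,0,0],
)

```text
t: 29.1
tool_pos: [0.583, -0.2543, 0.5581]
orientation: [2.211, 2.227, 0.001]
force: [-0.3, 0.5, 0.1]
opening: 0.034
gripper_force: 0.0
```

Request:
drive_tool(
  moves=[34,0,0,-10,0,0,0,34,0,0,-4,0,0,0,34,0,0,0,0,0,0],
)

```text
t: 29.4
tool_pos: [0.5833, -0.2545, 0.5688]
orientation: [2.213, 2.229, 0.0]
force: [-0.4, -0.3, -0.1]
opening: 0.0339
gripper_force: 0.0
```

```bash
python3 m.py; python3 m.py; python3 - <<'E'
from h import *
a=np.load('pics/last_scene.npz')['color'][130:250,170:290]
cv2.imwrite('pics/j.png',cv2.resize(a,(600,600),interpolation=cv2.INTER_CUBIC)[...,::-1])
E
```

```text
Traceback (most recent call last):
  File "m.py", line 4, in <module>
    c=cap('scene'); F.append(robot.read_state()['force'])
  File "h.py", line 4, in cap
    c=robot.read_camera(n); np.savez('pics/last_%s.npz'%n,**{k:np.asarray(v) for k,v in c.items()}); return c
ValueError: 200 camera calls are used up
Traceback (most recent call last):
  File "m.py", line 4, in <module>
    c=cap('scene'); F.append(robot.read_state()['force'])
  File "h.py", line 4, in cap
    c=robot.read_camera(n); np.savez('pics/last_%s.npz'%n,**{k:np.asarray(v) for k,v in c.items()}); return c
ValueError: 200 camera calls are used up
```

View pics/j.png

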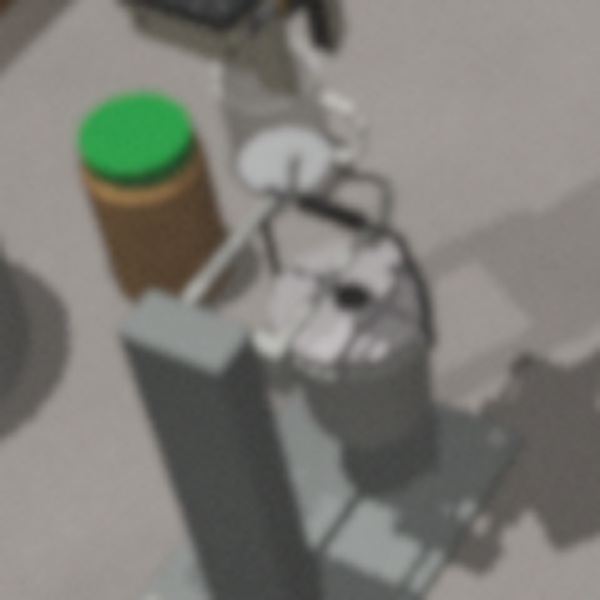

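The bail's bar (330,210) rests in both prongs and the gripper is clear. I'll let it settle for a moment, then hand in.

Request:
drive_tool(
  moves=[34,0,0,0,0,0,0,34,0,0,0,0,0,0,34,0,0,0,0,0,0,34,0,0,0,0,0,0,34,0,0,0,0,0,0,34,0,0,0,0,0,0,34,0,0,0,0,0,0,34,0,0,0,0,0,0],
)

```text
t: 30.4
tool_pos: [0.5832, -0.2545, 0.5685]
orientation: [2.213, 2.229, 0.0]
force: [0.5, -0.5, 0.1]
opening: 0.0339
gripper_force: 0.0
```

```bash
python3 -c "
from plant import robot
print(robot.close_job())"
```

```text
the job is handed in; nothing more can be done
None
```

The pail hangs by its bail in both hook seats, let go with about 0 N on the wrist; I handed the job in at about 30 s with the gripper clear, no verdict was returned, and the camera calls ran out so the last second at rest was not seen.

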